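# Wind the lino block back out of the table press and lay it on the pad

## Robot

A 6-joint arm with a two-finger parallel gripper is mounted at the origin on a cart in front of the work surface, level with it; the furniture and walls round the work are solid. World frame = base frame: x ahead of the robot, y to its left, z up, the work surface at z = 0. Lengths are in m, angles in rad, forces in N, time in s.
With the tool pointing down it reaches from about 0.35 to 0.85 m from the base axis. Payload 8.1 kg.
Tool frame: the origin (TCP) lies between the finger pads; the fingertips stand 25 mm ahead of it and the grasp point (between the pads) lies 6 mm ahead of it (robot.tip_extent is the distance from the TCP to the fingertips, in m); z points along the fingers, y is the direction in which the jaws open and shut (so a half turn about z gives the same grasp; the last joint's range is limited). The gripper opens to 93 mm and grips with 3 to 60 N. Pads are 15 mm wide; open, the fingers measure 128 mm over their backs; the gripper's body (75 mm by 188 mm) begins 65 mm behind the grasp point.
Start: joints at [-1.304, 0.13, 1.488, -0, 1.523, -0.085], TCP at [0.207, -0.563, 0.244] pointing down, gripper open.
Joint ranges: [-2.96, 2.96], [-0.89, 2.26], [0.02, 2.5], [-1.34, 4.48], [0, 2.73], [-2.66, 2.66]. Speed limits (rad/s): [2.39, 2.39, 2.79, 3.14, 3.14, 3.14].

## Interface

Orientations are given as a rotation vector (axis times angle).
In Python, from plant import robot gives the robot as it stands.
- The arm moves only by the tool drive_tool, never from a script. Its argument "increments" is a list of rows, each a list of 7 numbers: the closure, from 0 (fully open) to 1 (shut), then the shift along the world's x, y, z in units of 25 mm (1.0 is 25 mm), then the turn, a rotation vector about the world's x, y, z in rad. In form: [[gripper, dx, dy, dz, rx, ry, rz], ...]. A call has 1 to 20 rows; each row is the pose to reach, as a shift and turn from the pose commanded when the call began; what a row does not reach only later rows make up. A row lasts 1/12 s, in which the tool goes at most 41.7 mm and 7.16 degrees, less where a joint would pass 70% of its speed; a pose out of reach is approached as far as the arm can. A call with a gripper value outside its range is refused whole. The fingers move at their own pace and stop on an object; "squeeze" is the grip in N (left out, the last holds). Time passes only in rows, so rows that repeat a pose let the fingers close. It gives the time, the measured TCP pose, the force and the opening at its end, in the units of the state.
- robot.read_state(): the state, without advancing time (a new reading comes with each control period).
- robot.read_camera(name): name is "side" or "top" or "wrist"; returns a dict with "image" (420x560x3 uint8, red, green, blue), "fx", "fy", "cx", "cy" (pixels), "T" (4x4, takes a point from camera to world coordinates); the wrist camera has in their place "mount" (4x4, takes a point from camera to tool coordinates, whose origin is the TCP and whose axes are the flange's). Camera axes: x right, y down, z forward; pixel columns grow to the right and rows downward; lengths in m; the calibration is good to about 2 mm. A picture is of the moment at which its call begins: read the wrist's pose just before it. There is no depth.
- robot.close_job(): hands the job in, once; it reports no verdict.
The state is a dict: "t": time; "q": joint angles; "dq": joint speeds; "joint_torque": joint torques, N m; "tool_pos": TCP position; "orientation": TCP orientation; "force": force on the tool from outside, world axes, zero at the start; "wrist_torque": the same for the moment, N m; "opening": finger opening in m.
Only numpy, scipy, OpenCV 4.12 (cv2) and the standard library are available. Lean on these libraries where they do the work, as an engineer would, in place of code of your own. Each camera call takes 0.05 s, during which the arm holds its last target.

## Task

The carved lino block is still gripped under the roller inside the little table press: wind the bed back out towards the robot by the wooden crank handle (the top of its circle comes towards the front of the press) until the roller lets go of the block and the crank suddenly turns light, and stop there instead of forcing the bed on until its buffer jams against the roller, which would slip the overload clutch in the crank's hub. Then draw the freed block forward until it is clear of the hood and lift it off, never tugging at it while the roller still holds it or prising it against roller or hood, and lay it down without dropping it, carved face up, in the middle of the brown kraft pad, and let go. Leave the two ink bottles and the glue stick where they stand.

Things in the scene. Friction and masses are not known exactly. Their poses are not given: they have to be found in the camera images.
- press: Grey foot and gear case of a small table-top roller press for lino blocks, foot 210 x 156 mm, fixed; origin under its middle on the table top, x axis to the back (the front, -x, faces the robot), y to its left, z up. The crank is on its right-hand side (-y). While the roller holds the block the crank needs about 7 to 10 N at the handle, once the block is clear about 1 N, give or take the crank's own weight.
- head: Grey upper part of the press, fixed, same origin and axes as press: two cheeks and a guard hood over the bed, 100 mm long in x, 142 mm wide, its walls starting 75 mm and its top 128 mm above the table, two black knobs up to 144 mm. Inside, hidden, a sprung steel roller presses on the block; where it stands (within 22 mm of the middle, fore or aft) is set anew each time and cannot be seen. It lets go after 1.2 to 2.1 turns of the crank.
- bed_front (a point): Middle of the front edge of the flat aluminium bed, at its top, 48 mm above the table. The bed, 220 x 100 mm, slides along x, 9 mm per radian of the crank. A strip 17 mm high behind the block pushes it out; in front and beside the block the bed is open. A rubber buffer 34 mm high in a channel across the bed's back end comes hard up against the hidden roller about a fifth of a turn after the block is clear.
- crank_axis (a point): Point on the crank's axis, 112 mm above the table, 142 mm to the right of the press's middle, in the plane in which the handle's middle goes round. The axis runs along the press's y. The handle circles it with radius 50 mm in the press's x-z plane; winding out carries the top of the circle to the front (-x of the press), the front of it downwards.
- handle_mid (a point): Middle of the crank's wooden handle, a smooth round grip 22 mm in diameter and 58 mm long, lying level along the press's y and free to spin on its pin, so it can be pinched from above, fingers before and behind it, and keeps turning in the fingers as it goes round. The crank arm is 38 mm nearer the press. It starts at any angle of the circle.
- clutch (a joint): Slip of the overload clutch in the crank's hub, rad. 0 at the start and near 0 (below 0.1) in proper use; it slips when the crank is forced with over 1.1 N m, that is 22 N at the handle.
- block_centre (a point): Centre of the lino block, half-way up: 140 mm long (its x), 60 mm wide (y), 20 mm high (z), wood with carved dark lino on top, 0.11 to 0.2 kg. Starts on the bed, x along the press's x, its middle 15 mm behind the press's middle, held by the hidden roller. When let go it lies flat on the bed, underside 48 mm above the table, its front end 75 to 125 mm out of the hood.
- pad_top (a point): Middle of the upper face of the brown kraft drawing pad lying on the table to the left, 170 (x) x 190 (y) x 9 mm; it stays put.
- inkpot: Round brown ink bottle with a white cap, 43 mm wide, 60 mm high, standing on the table left of the press; origin under its middle.
- squareink: Square dark green ink bottle with a red cap, 44 mm wide, 57 mm high, standing on the table right of the press; origin under its middle.
- gluestick: Yellow glue stick with a blue cap, 26 mm thick, 89 mm high, standing on the table behind the pad; origin under its middle.
Mind the look-alikes: they are no part of the job. Leave any yellow look-alike of the part that bears block_centre alone.

How it is judged:
On the way:
1. the roller has let go of the block, which lies flat on the bed, untouched by the fingers (contact force between block and head below 0.3 N and contact force between the fingers and block below 0.3 N and angle between block_centre's own z axis and vertical below 0.05 rad and height (world z) of block_centre between 0.054 and 0.064 m and x of block_centre in the frame of head below -0.04 m), for 0.3 s.
At the end, for the whole second after the job is handed in: The block lies at rest and let go on the kraft pad, carved face up (within 0.1 rad of level), its centre within 30 mm of the pad's middle (horizontal distance between block_centre and pad_top below 0.03 m and height (world z) of block_centre between 0.014 and 0.025 m and angle between block_centre's own z axis and vertical below 0.1 rad and contact force between block and pad above 0.3 N and linear speed of block below 0.02 m/s); the robot touches nothing.
It fails at once if the crank is forced so that its overload clutch slips (over 0.15 rad) (value of joint clutch above 0.15 rad or value of joint clutch below -0.15 rad).
It fails at once if the block is tugged while the roller holds it, or prised against the roller or hood (over 5 N) (contact force between the fingers and block above 2 N and contact force between block and head above 5 N).
It fails at once if the block is dropped (falls freely faster than 0.6 m/s) (linear speed of block above 0.6 m/s and contact force between the fingers and block below 0.1 N).
It fails at once if an ink bottle or the glue stick is shifted by over 30 mm (distance of any of inkpot, squareink, gluestick from where it was at the start of the episode above 0.03 m).
It also fails if it takes over 72 s, if anything falls off the work surface, if the arm or the gripper's body presses on something with over 40 N, if the wrist force passes 120 N, or if a joint passes its speed limit or range.

## Working session

There is one attempt and no reset: what is moved stays moved. The work goes in short steps, Python scripts to look and compute and a tool call to move; the robot and the scene stay as the last step left them, time stands still between calls to the robot, and variables do not carry over. Pictures are saved under pics/ and viewed, and the job is handed in when it is done.

Besides the shell and the picture viewer there is one more tool, called after ">>>" as name(argument=value, ...), one argument or row to a line, values as JSON. drive_tool: Moves the arm, as the interface text tells. Its arguments: {"type":"object","properties":{"increments":{"type":"array"},"squeeze":{"type":"number"}},"required":["increments"]}

```bash
mkdir -p pics; ls; python3 - <<'E'
from plant import robot
import cv2
s=robot.read_state();print(s)
for n in("side","top","wrist"):
    c=robot.read_camera(n);cv2.imwrite(f"pics/{n}0.png",c["image"][:,:,::-1])
    print(n,c["fx"],c["cx"],c["cy"],c.get("T",c.get("mount")))
E
```

```text
pics
{'t': 0.0, 'q': array([-1.30435135e+00,  1.31139400e-01,  1.48926174e+00, -2.94943400e-05,
        1.52297005e+00, -8.54099335e-02]), 'dq': array([ 0.0005802 ,  0.00113071,  0.00056096,  0.00067555, -0.00218264,
        0.00074241]), 'joint_torque': array([-4.65854882e-04, -5.59840608e+01, -4.91761816e+01,  7.69882975e-02,
        3.57874401e-02, -1.55616922e-04]), 'tool_pos': array([ 0.20665527, -0.56274754,  0.24261002]), 'orientation': array([-3.09135933e+00, -5.49538467e-01,  2.98452446e-04]), 'force': array([ 0.38759114, -0.4586859 , -0.08290546]), 'wrist_torque': array([ 0.01691995,  0.04615815, -0.04863918]), 'opening': 0.09290000996736986}
side 442.5156183330435 280.5639726314786 207.62608504035032 [[-0.8362501  -0.3307421   0.43737334  0.02112456]
 [-0.54823758  0.52031368 -0.65475891  0.8195311 ]
 [-0.011015   -0.7873267  -0.61643761  0.831134  ]
 [ 0.          0.          0.          1.        ]]
top 435.1846901441663 279.0808453519906 205.91646692384478 [[ 0.02358526 -0.99449122  0.10213206  0.40267651]
 [-0.99956384 -0.02164201  0.02009339  0.06248263]
 [-0.01777236 -0.10256143 -0.99456789  1.24541788]
 [ 0.          0.          0.          1.        ]]
wrist 307.0318398299512 280.05663451514874 208.59028895263728 [[ 3.37965527e-04 -9.58366447e-01 -2.85540959e-01  8.07678895e-02]
 [ 9.99999894e-01  4.13074287e-04 -2.02811692e-04  5.95983275e-04]
 [ 3.12317549e-04 -2.85540860e-01  9.58366485e-01 -1.40913314e-01]
 [ 0.00000000e+00  0.00000000e+00  0.00000000e+00  1.00000000e+00]]
```

View pics/side0.png

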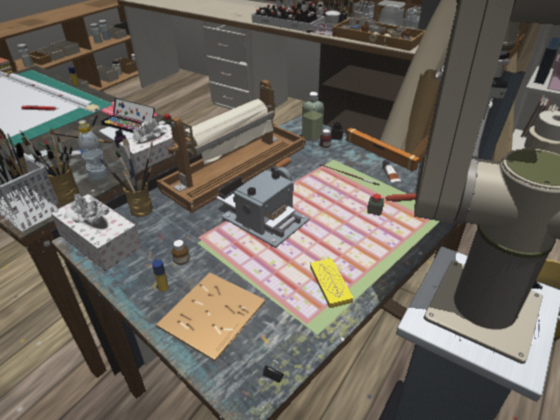

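View pics/top0.png

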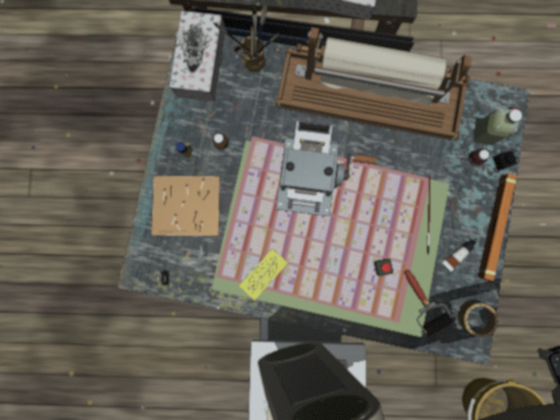

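View pics/wrist0.png

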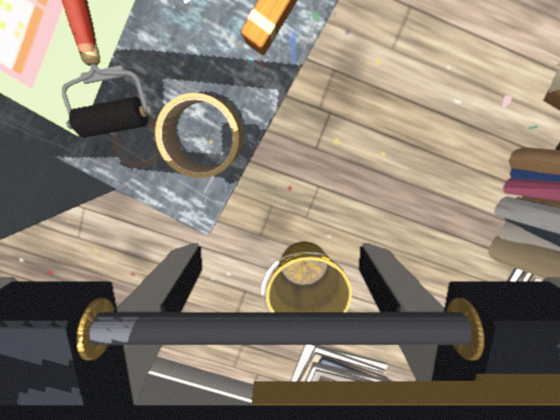

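The side view shows the press at (270,205), the pad at (212,315) and a yellow decoy block at (330,282). In the top view the press is at (307,170), the handle at about (365,159) and the pad at (186,206). I'll enlarge the press.

```bash
python3 - <<'E'
import cv2,numpy as np
a=cv2.imread("pics/top0.png")[110:230,265:395];b=cv2.imread("pics/side0.png")[155:250,210:320]
a=cv2.resize(a,(780,720),interpolation=2)[:600];cv2.imwrite("pics/topz.png",a)
cv2.imwrite("pics/sidez.png",cv2.resize(b,(660,570),interpolation=2))
E
```

```text
(no output)
```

View pics/topz.png

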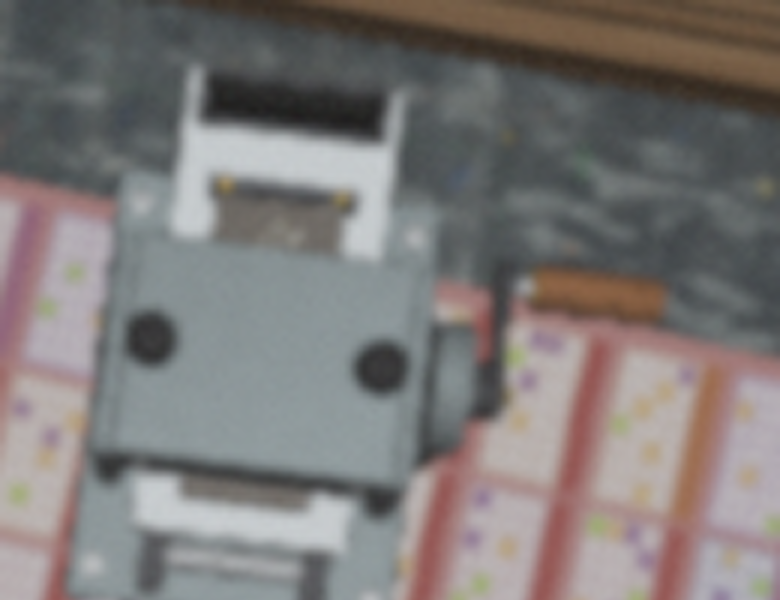

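View pics/sidez.png

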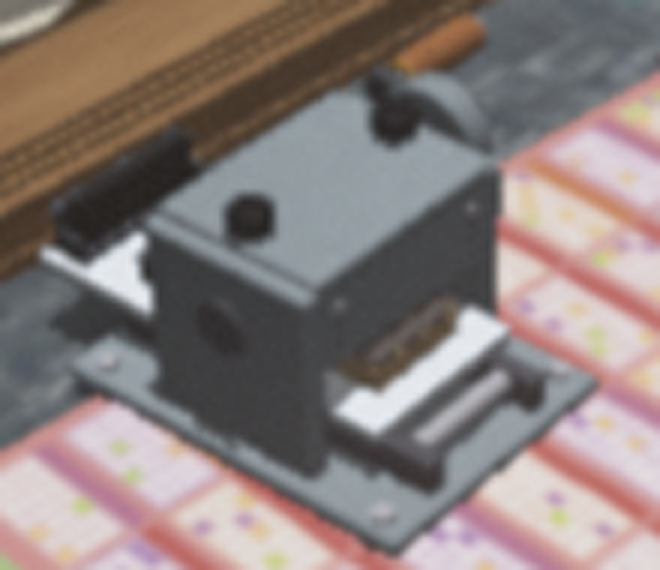

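```bash
cat > h.py <<'E'
import numpy as np,cv2
from plant import robot
C={}
def cam(n):
    if n not in C: C[n]=robot.read_camera(n)
    return C[n]
def ray(c,u,v,T=None):
    T=c["T"] if T is None else T
    d=T[:3,:3]@np.array([(u-c["cx"])/c["fx"],(v-c["cy"])/c["fy"],1]);return T[:3,3],d
def onz(c,u,v,z,T=None):
    o,d=ray(c,u,v,T);return o+d*(z-o[2])/d[2]
def tri(r1,r2):
    (o1,d1),(o2,d2)=r1,r2
    s=np.linalg.lstsq(np.c_[d1,-d2],o2-o1,rcond=None)[0]
    a=o1+s[0]*d1;b=o2+s[1]*d2;return (a+b)/2,np.linalg.norm(a-b)
E
python3 - <<'E'
from h import *
np.set_printoptions(precision=4,suppress=True)
t=cam("top");s=cam("side")
Z=lambda p:(p[0]/6+265-.4,p[1]/6+110-.4)
Zs=lambda p:(p[0]/6+210-.4,p[1]/6+155-.4)
k=[onz(t,*Z(p),.144) for p in((150,337),(380,367))]
print("knobs",k,"mid",(k[0]+k[1])/2, "dist",np.linalg.norm(k[1]-k[0]))
cs=[onz(t,*Z(p),.128) for p in((130,235),(432,258),(412,487),(97,455))]
print("hood",np.array(cs),np.mean(cs,0))
for i in range(4):print(np.linalg.norm(cs[i]-cs[(i+1)%4]))
# side knobs
for p in((250,200),(393,108)):print("side knob",onz(s,*Zs(p),.144))
# foot corners side: front-left? 
print("side foot corners z~.01",onz(s,*Zs((395,552)),.0),onz(s,*Zs((598,382)),.01))
# handle
print("handle tri far end",tri(ray(t,*Z((665,297))),ray(s,*Zs((482,38)))))
for z in(.06,.1,.112,.13,.162):print(z,onz(t,*Z((598,295)),z))
p=np.array([onz(t,*q,.009) for q in((153,178),(218,177),(218,234),(153,235))]);print("pad",p,p.mean(0))
for q,z in(((219,139),.06),((181,148),.089)):print(onz(t,*q,z))
E
```

```text
knobs [array([0.62  , 0.0602, 0.144 ]), array([ 0.609 , -0.0382,  0.144 ])] mid [0.6145 0.011  0.144 ] dist 0.09901254024545379
hood [[ 0.6681  0.0698  0.128 ]
 [ 0.6605 -0.0617  0.128 ]
 [ 0.5598 -0.0541  0.128 ]
 [ 0.5709  0.0819  0.128 ]] [0.6148 0.009  0.128 ]
0.13169802933891714
0.10091445205007767
0.13648197857804453
0.09794278597168908
side knob [0.6216 0.0603 0.144 ]
side knob [ 0.6089 -0.0353  0.144 ]
side foot corners z~.01 [0.5277 0.0891 0.    ] [ 0.5055 -0.0555  0.01  ]
handle tri far end (array([ 0.6487, -0.1701,  0.0981]), np.float64(0.006645760533092798))
0.06 [ 0.6603 -0.1456  0.06  ]
0.1 [ 0.6516 -0.1386  0.1   ]
0.112 [ 0.649  -0.1365  0.112 ]
0.13 [ 0.6451 -0.1333  0.13  ]
0.162 [ 0.6381 -0.1277  0.162 ]
pad [[0.6028 0.4538 0.009 ]
 [0.6096 0.2656 0.009 ]
 [0.4456 0.2593 0.009 ]
 [0.4385 0.445  0.009 ]] [0.5241 0.3559 0.009 ]
[0.7084 0.2585 0.06  ]
[0.674  0.3564 0.089 ]
```

>>> drive_tool(
  increments=[
    [0, 17.0, 18.0, 3.0, 0, 0, 1.12],
    [0, 17.0, 18.0, 3.0, 0, 0, 1.12],
    [0, 17.0, 18.0, 3.0, 0, 0, 1.12],
    [0, 17.0, 18.0, 3.0, 0, 0, 1.12],
    [0, 17.0, 18.0, 3.0, 0, 0, 1.12],
    [0, 17.0, 18.0, 3.0, 0, 0, 1.12],
    [0, 17.0, 18.0, 3.0, 0, 0, 1.12],
    [0, 17.0, 18.0, 3.0, 0, 0, 1.12],
    [0, 17.0, 18.0, 3.0, 0, 0, 1.12],
    [0, 17.0, 18.0, 3.0, 0, 0, 1.12],
    [0, 17.0, 18.0, 3.0, 0, 0, 1.12],
    [0, 17.0, 18.0, 3.0, 0, 0, 1.12],
    [0, 17.0, 18.0, 3.0, 0, 0, 1.12],
    [0, 17.0, 18.0, 3.0, 0, 0, 1.12],
    [0, 17.0, 18.0, 3.0, 0, 0, 1.12],
    [0, 17.0, 18.0, 3.0, 0, 0, 1.12],
    [0, 17.0, 18.0, 3.0, 0, 0, 1.12],
    [0, 17.0, 18.0, 3.0, 0, 0, 1.12],
    [0, 17.0, 18.0, 3.0, 0, 0, 1.12],
    [0, 17.0, 18.0, 3.0, 0, 0, 1.12],
  ],
)

```text
t: 1.92
tool_pos: [0.631, -0.1146, 0.3187]
orientation: [2.331, 2.107, -0.0]
force: [0.4, -0.6, 0.6]
opening: 0.0928
```

```bash
cat >> h.py <<'E'
from scipy.spatial.transform import Rotation as R
def wrist():
    s=robot.read_state();c=robot.read_camera("wrist")
    T=np.eye(4);T[:3,:3]=R.from_rotvec(s["orientation"]).as_matrix();T[:3,3]=s["tool_pos"]
    c["T"]=T@c["mount"];return s,c
np.set_printoptions(precision=4,suppress=True)
E
python3 - <<'E'
from h import *
import pickle
s,c=wrist();print(s["t"],s["q"],s["tool_pos"],s["orientation"],s["force"])
pickle.dump(c,open("w1.pkl","wb"));cv2.imwrite("pics/w1.png",c["image"][:,:,::-1])
E
```

```text
1.9167 [-0.2594  0.2255  1.2464 -0.0002  1.6697 -0.1586] [ 0.631  -0.1146  0.3187] [ 2.3305  2.1066 -0.0004] [ 0.4223 -0.6275  0.6009]
```

View pics/w1.png

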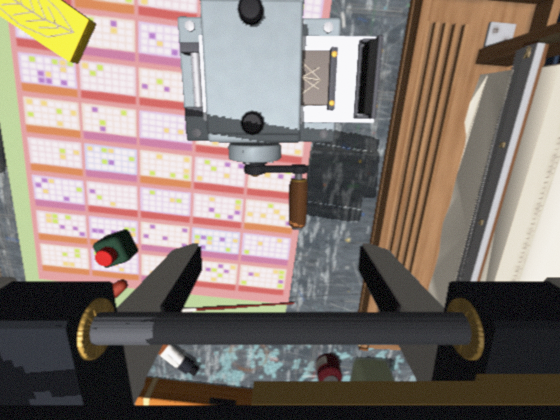

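The wrist view shows knobs at (251,10) and (253,122), the crank hub at about (262,169), the handle from (298,178) to (299,227), and the dark green bottle with the red cap at (115,248).

```bash
python3 - <<'E'
import cv2
a=cv2.imread("pics/w1.png")[0:240,170:390];cv2.imwrite("pics/w1z.png",cv2.resize(a,(550,600),interpolation=2))
E
```

```text
(no output)
```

View pics/w1z.png

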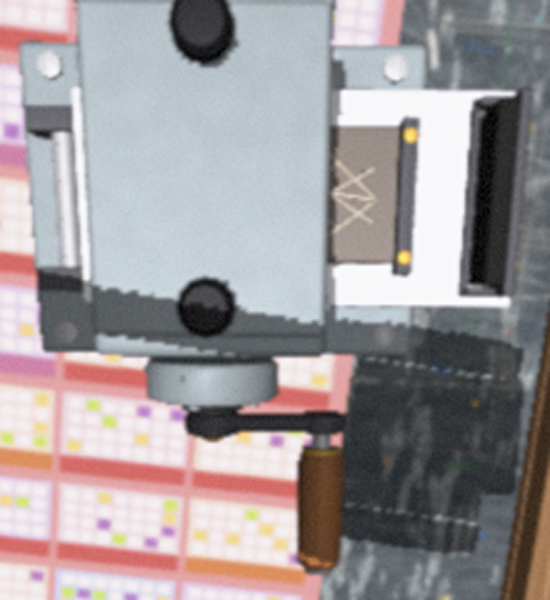

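```bash
python3 - <<'E'
from h import *
import pickle
c=pickle.load(open("w1.pkl","rb"));t=cam("top")
W=lambda p:(p[0]/2.5+170-.3,p[1]/2.5-.3)
Z=lambda p:(p[0]/6+265-.4,p[1]/6+110-.4)
k=[onz(c,*W(p),.144) for p in((203,24),(206,306))];d=k[0]-k[1]
print("knobs",k,np.linalg.norm(d),"yaw",np.arctan2(-d[0],d[1]),(k[0]+k[1])/2)
print("hood R corners",[onz(c,*W(p),.128) for p in((95,338),(326,340))])
print("foot corners",[onz(c,*W(p),.012) for p in((45,350),(21,45),(425,45))])
print("foot screws",[onz(c,*W(p),.014) for p in((48,65),(397,67),(68,330))])
print("bed back edge/right",[onz(c,*W(p),.048) for p in((338,302),(500,304),(340,91),(478,92))])
print("handle mid tri",tri(ray(c,*W((320,508))),ray(t,*Z((598,293)))))
print("handle ends tri",tri(ray(c,*W((320,565))),ray(t,*Z((664,297)))),tri(ray(c,*W((322,450))),ray(t,*Z((535,290)))))
for z in(.09,.1,.112,.13):print(z,onz(c,*W((320,508)),z),onz(t,*Z((598,293)),z))
yaw=np.arctan2(-d[0],d[1]);m=(k[0]+k[1])/2
y=np.array([-np.sin(yaw),np.cos(yaw)]);print("axis",m[:2]-.142*y, "m",m)
E
```

```text
knobs [array([0.6235, 0.0596, 0.144 ]), array([ 0.6123, -0.0374,  0.144 ])] 0.0976002931523875 yaw -0.11544679710229662 [0.6179 0.0111 0.144 ]
hood R corners [array([ 0.5627, -0.0457,  0.128 ]), array([ 0.6594, -0.0562,  0.128 ])]
foot corners [array([ 0.5061, -0.053 ,  0.012 ]), array([0.5223, 0.0993, 0.012 ]), array([0.7287, 0.0785, 0.012 ])]
foot screws [array([0.5349, 0.0884, 0.014 ]), array([0.7135, 0.0695, 0.014 ]), array([ 0.5217, -0.0433,  0.014 ])]
bed back edge/right [array([ 0.6717, -0.0428,  0.048 ]), array([ 0.7548, -0.0522,  0.048 ]), array([0.6802, 0.054 , 0.048 ]), array([0.746 , 0.0469, 0.048 ])]
handle mid tri (array([ 0.652 , -0.1377,  0.1004]), np.float64(0.0017301443249486757))
handle ends tri (array([ 0.6498, -0.1662,  0.1032]), np.float64(0.0024096574291830996)) (array([ 0.6556, -0.1116,  0.0886]), np.float64(0.0014540107230791354))
0.09 [ 0.6519 -0.1399  0.09  ] [ 0.6547 -0.1403  0.09  ]
0.1 [ 0.6516 -0.137   0.1   ] [ 0.6525 -0.1386  0.1   ]
0.112 [ 0.6512 -0.1337  0.112 ] [ 0.6499 -0.1364  0.112 ]
0.13 [ 0.6506 -0.1286  0.13  ] [ 0.646  -0.1333  0.13  ]
axis [ 0.6015 -0.13  ] m [0.6179 0.0111 0.144 ]
```

>>> drive_tool(
  increments=[
    [0, 0.82, -1.12, -1.5, 0, 0, 0],
    [0, 0.82, -1.12, -3, 0, 0, 0],
    [0, 0.82, -1.12, -4.5, 0, 0, 0],
    [0, 0.82, -1.12, -5.1, 0, 0, 0],
    [0, 0.82, -1.12, -5.1, 0, 0, 0],
    [0, 0.82, -1.12, -5.1, 0, 0, 0],
  ],
)

```text
t: 2.52
tool_pos: [0.6514, -0.1417, 0.1905]
orientation: [-2.328, -2.106, 0.002]
force: [0.0, 0.4, 0.5]
opening: 0.0928
```

```bash
python3 - <<'E'
from h import *
import pickle
s,c=wrist();print(s["t"],s["tool_pos"],s["orientation"],s["force"])
pickle.dump(c,open("w2.pkl","wb"));cv2.imwrite("pics/w2.png",c["image"][:,:,::-1])
E
```

```text
2.5167 [ 0.6514 -0.1417  0.1905] [-2.3283 -2.1064  0.0017] [0.037  0.4051 0.5445]
```

View pics/w2.png

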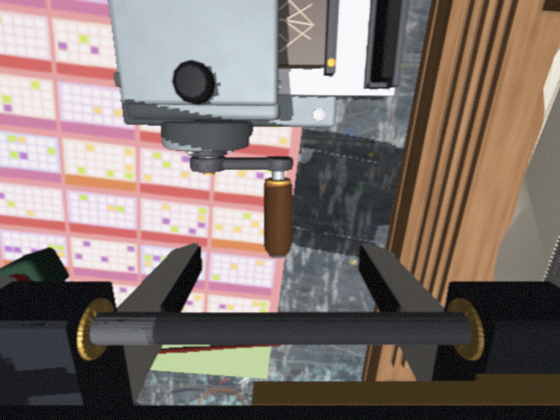

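The handle spans (278,178) to (279,256), about centred between the fingers at columns 200 and 360.

```bash
python3 - <<'E'
from h import *
import pickle
a=pickle.load(open("w1.pkl","rb"));b=pickle.load(open("w2.pkl","rb"))
def hm(c,box):
    im=c["image"];x0,y0,x1,y1=box;h=cv2.cvtColor(im[y0:y1,x0:x1],cv2.COLOR_RGB2HSV)
    m=((h[...,0]<16)&(h[...,1]>110)&(h[...,2]<170)&(h[...,2]>30)).astype(np.uint8)
    n,l,st,ce=cv2.connectedComponentsWithStats(m);i=1+st[1:,4].argmax()
    x,y,w,hh,_=st[i];print(x+x0,y+y0,w,hh,ce[i]+[x0,y0]);return x+x0,y+y0,w,hh
A=hm(a,(285,170,312,240));B=hm(b,(255,165,305,270))
for f in(0,.5,1):
    p=tri(ray(a,A[0]+A[2]/2-.5,A[1]+f*A[3]-.5),ray(b,B[0]+B[2]/2-.5,B[1]+f*B[3]-.5));print(f,p)
for z in (.09,.1,.11):print(onz(b,B[0]+B[2]/2-.5,B[1]+B[3]/2,z))
# knob check
print(tri(ray(a,252.4,122.2),ray(b,194.3,82)))
E
```

```text
288 182 19 46 [297.6086 203.2462]
263 182 30 73 [277.6401 218.1929]
0 (array([ 0.6533, -0.1119,  0.0909]), np.float64(0.0012926737596551563))
0.5 (array([ 0.6506, -0.1399,  0.0966]), np.float64(0.00019675927039577244))
1 (array([ 0.648 , -0.1644,  0.1118]), np.float64(0.0005210782630984148))
[ 0.6502 -0.1424  0.09  ]
[ 0.6507 -0.1391  0.1   ]
[ 0.6511 -0.1358  0.11  ]
(array([ 0.6118, -0.0376,  0.1355]), np.float64(3.088183484667872e-05))
```

>>> drive_tool(
  increments=[
    [0, 0, 0, -1, 0, 0, 0],
    [0, 0, 0, -2, 0, 0, 0],
    [0, 0, 0, -2.7, 0, 0, 0],
    [0, 0, 0, -3.1, 0, 0, 0],
    [0, 0, 0, -3.1, 0, 0, 0],
    [1, 0, 0, -3.1, 0, 0, 0],
    [1, 0, 0, -3.1, 0, 0, 0],
    [1, 0, 0, -3.1, 0, 0, 0],
    [1, 0, 0, -3.1, 0, 0, 0],
    [1, 0, 0, -3.1, 0, 0, 0],
    [1, 0, 0, -3.1, 0, 0, 0],
    [1, 0, 0, -3.1, 0, 0, 0],
  ],
  squeeze=30,
)

```text
t: 3.57
tool_pos: [0.6524, -0.1413, 0.1139]
orientation: [2.328, 2.109, 0.0]
force: [0.0, 0.3, -0.5]
opening: 0.0509
```

```bash
python3 - <<'E'
from h import *
import pickle
s,c=wrist();print(s["t"],s["tool_pos"],s["orientation"],s["force"],s["opening"])
cv2.imwrite("pics/w3.png",c["image"][:,:,::-1])
E
```

```text
3.5667 [ 0.6524 -0.1413  0.1139] [2.3284 2.1087 0.0002] [ 0.0363  0.32   -0.5106] 0.05088138494087418
```

View pics/w3.png

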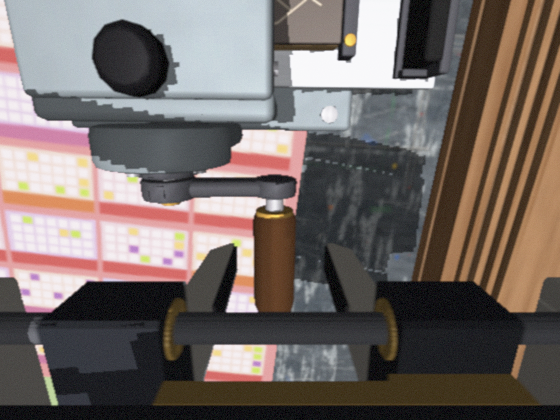

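Still closing, with the handle centred between the fingers (it is at column 274, the fingers at 235 and 325).

>>> drive_tool(
  increments=[
    [1, 0, 0, 0, 0, 0, 0],
    [1, 0, 0, 0, 0, 0, 0],
    [1, 0, 0, 0, 0, 0, 0],
    [1, 0, 0, 0, 0, 0, 0],
    [1, 0, 0, 0, 0, 0, 0],
    [1, 0, 0, 0, 0, 0, 0],
    [1, 0, 0, 0, 0, 0, 0],
  ],
)

```text
t: 4.2
tool_pos: [0.6497, -0.1408, 0.1122]
orientation: [-2.325, -2.105, 0.006]
force: [-9.0, 1.9, 1.5]
opening: 0.0212
```

```bash
python3 - <<'E'
from h import *
import pickle
b=pickle.load(open("w2.pkl","rb"));
s,c=wrist();print(s["t"],s["tool_pos"],s["force"],s["opening"])
cv2.imwrite("pics/w4.png",c["image"][:,:,::-1])
E
```

```text
4.2 [ 0.6497 -0.1408  0.1122] [-9.0213  1.9244  1.5323] 0.021220666745361466
```

View pics/w4.png

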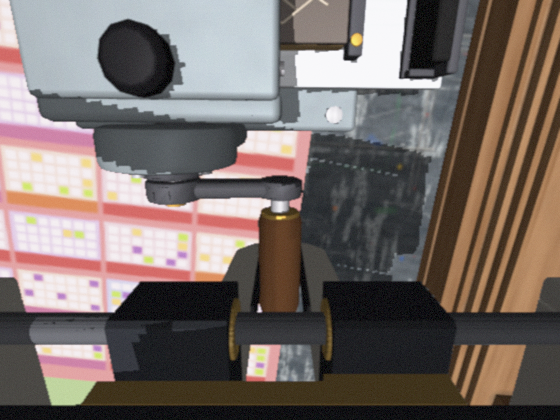

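```bash
cat >> h.py <<'E'
X=np.array([.9945,-.105,0]);Zv=np.array([0,0,1.])
def circ(th):return .05*(np.cos(th)*X+np.sin(th)*Zv)
def rows(a,b,n,corr=(0,0,0)):
    for i in range(1,n+1):
        th=a+(b-a)*i/n;d=(circ(th)-circ(a)+np.array(corr)*min(1,i/3))/.025
        print("[1, %.2f, %.2f, %.2f, 0, 0, 0],"%tuple(d),end=" ")
    print()
def rep(th):
    s=robot.read_state();T=-np.sin(th)*X+np.cos(th)*Zv;Rr=np.cos(th)*X+np.sin(th)*Zv
    f=s["force"];print("t",s["t"],"pos",s["tool_pos"],"F",f,"tan",f@T,"rad",f@Rr,"open",s["opening"],"tq",s["wrist_torque"])
E
python3 -c "
from h import *
rows(-.2,.3,6,(-.0018,0.0005,0))"
```

```text
[1, 0.00, 0.00, 0.16, 0, 0, 0], [1, -0.01, 0.01, 0.33, 0, 0, 0], [1, -0.03, 0.02, 0.50, 0, 0, 0], [1, -0.05, 0.02, 0.66, 0, 0, 0], [1, -0.08, 0.02, 0.83, 0, 0, 0], [1, -0.12, 0.03, 0.99, 0, 0, 0],
```

>>> drive_tool(
  increments=[
    [1, 0, 0, 0.16, 0, 0, 0],
    [1, -0.01, 0.01, 0.33, 0, 0, 0],
    [1, -0.03, 0.02, 0.5, 0, 0, 0],
    [1, -0.05, 0.02, 0.66, 0, 0, 0],
    [1, -0.08, 0.02, 0.83, 0, 0, 0],
    [1, -0.12, 0.03, 0.99, 0, 0, 0],
  ],
)

```text
t: 4.75
tool_pos: [0.6467, -0.1402, 0.1357]
orientation: [-2.325, -2.105, 0.006]
force: [-7.2, -2.0, -13.1]
opening: 0.0213
```

```bash
python3 -c "
from h import *
rep(.3)
rows(.3,.8,5)"
```

```text
t 4.75 pos [ 0.6467 -0.1402  0.1357] F [ -7.2266  -2.046  -13.0953] tan -10.45007484239994 rad -10.530562626743288 open 0.021289514863427946 tq [-0.3677  1.1109 -0.0562]
[1, -0.07, 0.01, 0.19, 0, 0, 0], [1, -0.15, 0.02, 0.37, 0, 0, 0], [1, -0.26, 0.03, 0.54, 0, 0, 0], [1, -0.38, 0.04, 0.70, 0, 0, 0], [1, -0.51, 0.05, 0.84, 0, 0, 0],
```

```bash
python3 -c "
from h import *
rows(.4,1.2,8,(-.0018,0.0002,-.0008))"
```

```text
[1, -0.11, 0.01, 0.17, 0, 0, 0], [1, -0.24, 0.03, 0.33, 0, 0, 0], [1, -0.38, 0.04, 0.48, 0, 0, 0], [1, -0.52, 0.06, 0.62, 0, 0, 0], [1, -0.67, 0.07, 0.76, 0, 0, 0], [1, -0.83, 0.09, 0.87, 0, 0, 0], [1, -1.00, 0.11, 0.97, 0, 0, 0], [1, -1.18, 0.13, 1.05, 0, 0, 0],
```

>>> drive_tool(
  increments=[
    [1, -0.11, 0.01, 0.17, 0, 0, 0],
    [1, -0.24, 0.03, 0.33, 0, 0, 0],
    [1, -0.38, 0.04, 0.48, 0, 0, 0],
    [1, -0.52, 0.06, 0.62, 0, 0, 0],
    [1, -0.67, 0.07, 0.76, 0, 0, 0],
    [1, -0.83, 0.09, 0.87, 0, 0, 0],
    [1, -1.0, 0.11, 0.97, 0, 0, 0],
    [1, -1.18, 0.13, 1.05, 0, 0, 0],
  ],
)

```text
t: 5.42
tool_pos: [0.6193, -0.1371, 0.1643]
orientation: [-2.328, -2.109, -0.0]
force: [1.2, -0.9, -20.2]
opening: 0.0211
```

```bash
python3 -c "
from h import *
rep(1.15)
P=np.array([[ .6497,.1122],[.6467,.1357],robot.read_state()['tool_pos'][[0,2]]]);P[:,0]/=.9945
from scipy.optimize import least_squares
f=lambda c:np.hypot(P[:,0]-c[0],P[:,1]-c[1])-.05
r=least_squares(f,[.6,.12]);print(r.x,r.fun,[np.arctan2(p[1]-r.x[1],p[0]-r.x[0]) for p in P])
rows(1.2,2.4,12)"
```

```text
t 5.4167 pos [ 0.6193 -0.1371  0.1643] F [  1.1708  -0.893  -20.213 ] tan -9.405132387611891 rad -17.9358111304386 open 0.021088565372883675 tq [-0.3508 -0.2457 -0.1131]
[0.6036 0.1181] [ 0.0001 -0.0001  0.    ] [np.float64(-0.11790447059307962), np.float64(0.360595022985443), np.float64(1.1781101116008408)]
[1, -0.19, 0.02, 0.06, 0, 0, 0], [1, -0.38, 0.04, 0.11, 0, 0, 0], [1, -0.58, 0.06, 0.13, 0, 0, 0], [1, -0.78, 0.08, 0.14, 0, 0, 0], [1, -0.98, 0.10, 0.12, 0, 0, 0], [1, -1.17, 0.12, 0.08, 0, 0, 0], [1, -1.36, 0.14, 0.03, 0, 0, 0], [1, -1.55, 0.16, -0.05, 0, 0, 0], [1, -1.72, 0.18, -0.14, 0, 0, 0], [1, -1.89, 0.20, -0.25, 0, 0, 0], [1, -2.05, 0.22, -0.37, 0, 0, 0], [1, -2.19, 0.23, -0.51, 0, 0, 0],
```

```bash
python3 -c "
from h import *
rows(1.21,2.01,8,(-.0015,0.0002,-.0033))"
```

```text
[1, -0.21, 0.02, 0.02, 0, 0, 0], [1, -0.42, 0.05, 0.01, 0, 0, 0], [1, -0.64, 0.07, -0.01, 0, 0, 0], [1, -0.84, 0.09, -0.00, 0, 0, 0], [1, -1.04, 0.11, -0.02, 0, 0, 0], [1, -1.23, 0.13, -0.06, 0, 0, 0], [1, -1.42, 0.15, -0.12, 0, 0, 0], [1, -1.61, 0.17, -0.19, 0, 0, 0],
```

>>> drive_tool(
  increments=[
    [1, -0.21, 0.02, 0.02, 0, 0, 0],
    [1, -0.42, 0.05, 0.01, 0, 0, 0],
    [1, -0.64, 0.07, -0.01, 0, 0, 0],
    [1, -0.84, 0.09, 0, 0, 0, 0],
    [1, -1.04, 0.11, -0.02, 0, 0, 0],
    [1, -1.23, 0.13, -0.06, 0, 0, 0],
    [1, -1.42, 0.15, -0.12, 0, 0, 0],
    [1, -1.61, 0.17, -0.19, 0, 0, 0],
  ],
)

```text
t: 6.08
tool_pos: [0.5837, -0.1337, 0.1649]
orientation: [2.321, 2.102, 0.011]
force: [9.9, -0.8, -3.6]
opening: 0.0212
```

```bash
cat >> h.py <<'E'
def meas(cx=.6003,cz=.1181):
    s=robot.read_state();p=s["tool_pos"];dx=(p[0]-cx)/.9945;dz=p[2]-cz
    th=np.arctan2(dz,dx);print("th %.3f r %.4f"%(th,np.hypot(dx,dz)));rep(th);return th
E
python3 -c "
from h import *
meas()"
```

```text
th 1.914 r 0.0497
t 6.0833 pos [ 0.5837 -0.1337  0.1649] F [ 9.9316 -0.8292 -3.6298] tan -8.163802108207925 rad -6.768260286285374 open 0.021156717802550948 tq [-0.192  -1.7156 -0.2308]
```

```bash
python3 -c "
from h import *
rows(1.95,3.15,12,(.0004,0,-.0011))"
```

```text
[1, -0.18, 0.02, -0.10, 0, 0, 0], [1, -0.34, 0.04, -0.21, 0, 0, 0], [1, -0.50, 0.05, -0.35, 0, 0, 0], [1, -0.65, 0.07, -0.48, 0, 0, 0], [1, -0.78, 0.08, -0.63, 0, 0, 0], [1, -0.90, 0.10, -0.79, 0, 0, 0], [1, -1.00, 0.11, -0.96, 0, 0, 0], [1, -1.09, 0.12, -1.14, 0, 0, 0], [1, -1.15, 0.12, -1.33, 0, 0, 0], [1, -1.20, 0.13, -1.52, 0, 0, 0], [1, -1.23, 0.13, -1.72, 0, 0, 0], [1, -1.24, 0.13, -1.92, 0, 0, 0],
```

>>> drive_tool(
  increments=[
    [1, -0.18, 0.02, -0.1, 0, 0, 0],
    [1, -0.34, 0.04, -0.21, 0, 0, 0],
    [1, -0.5, 0.05, -0.35, 0, 0, 0],
    [1, -0.65, 0.07, -0.48, 0, 0, 0],
    [1, -0.78, 0.08, -0.63, 0, 0, 0],
    [1, -0.9, 0.1, -0.79, 0, 0, 0],
    [1, -1.0, 0.11, -0.96, 0, 0, 0],
    [1, -1.09, 0.12, -1.14, 0, 0, 0],
    [1, -1.15, 0.12, -1.33, 0, 0, 0],
    [1, -1.2, 0.13, -1.52, 0, 0, 0],
    [1, -1.23, 0.13, -1.72, 0, 0, 0],
    [1, -1.24, 0.13, -1.92, 0, 0, 0],
  ],
)

```text
t: 7.08
tool_pos: [0.5503, -0.1305, 0.1167]
orientation: [2.325, 2.105, 0.004]
force: [-8.1, 1.1, 7.9]
opening: 0.0211
```

```bash
python3 -c "
from h import *
meas()
rows(3.15,4.35,12)"
```

```text
th -3.114 r 0.0502
t 7.0833 pos [ 0.5503 -0.1305  0.1167] F [-8.1164  1.1294  7.9343] tan -8.156411843232007 rad 7.969234535825648 open 0.021129576851485695 tq [ 0.0894  1.2332 -0.1286]
[1, 0.01, -0.00, -0.20, 0, 0, 0], [1, 0.04, -0.00, -0.40, 0, 0, 0], [1, 0.09, -0.01, -0.59, 0, 0, 0], [1, 0.16, -0.02, -0.78, 0, 0, 0], [1, 0.25, -0.03, -0.96, 0, 0, 0], [1, 0.36, -0.04, -1.13, 0, 0, 0], [1, 0.48, -0.05, -1.28, 0, 0, 0], [1, 0.62, -0.06, -1.43, 0, 0, 0], [1, 0.77, -0.08, -1.56, 0, 0, 0], [1, 0.93, -0.10, -1.68, 0, 0, 0], [1, 1.10, -0.12, -1.77, 0, 0, 0], [1, 1.28, -0.14, -1.85, 0, 0, 0],
```

```bash
python3 -c "
from h import *
rows(3.2,4.6,14,(-.0012,.0001,0))"
```

```text
[1, 0.01, -0.00, -0.20, 0, 0, 0], [1, 0.03, -0.00, -0.39, 0, 0, 0], [1, 0.07, -0.01, -0.58, 0, 0, 0], [1, 0.15, -0.02, -0.77, 0, 0, 0], [1, 0.25, -0.03, -0.94, 0, 0, 0], [1, 0.36, -0.04, -1.11, 0, 0, 0], [1, 0.49, -0.05, -1.26, 0, 0, 0], [1, 0.64, -0.07, -1.40, 0, 0, 0], [1, 0.79, -0.08, -1.52, 0, 0, 0], [1, 0.96, -0.10, -1.63, 0, 0, 0], [1, 1.14, -0.12, -1.72, 0, 0, 0], [1, 1.33, -0.14, -1.79, 0, 0, 0], [1, 1.52, -0.16, -1.84, 0, 0, 0], [1, 1.71, -0.18, -1.87, 0, 0, 0],
```

>>> drive_tool(
  increments=[
    [1, 0.01, 0, -0.2, 0, 0, 0],
    [1, 0.03, 0, -0.39, 0, 0, 0],
    [1, 0.07, -0.01, -0.58, 0, 0, 0],
    [1, 0.15, -0.02, -0.77, 0, 0, 0],
    [1, 0.25, -0.03, -0.94, 0, 0, 0],
    [1, 0.36, -0.04, -1.11, 0, 0, 0],
    [1, 0.49, -0.05, -1.26, 0, 0, 0],
    [1, 0.64, -0.07, -1.4, 0, 0, 0],
    [1, 0.79, -0.08, -1.52, 0, 0, 0],
    [1, 0.96, -0.1, -1.63, 0, 0, 0],
    [1, 1.14, -0.12, -1.72, 0, 0, 0],
    [1, 1.33, -0.14, -1.79, 0, 0, 0],
    [1, 1.52, -0.16, -1.84, 0, 0, 0],
    [1, 1.71, -0.18, -1.87, 0, 0, 0],
  ],
)

```text
t: 8.25
tool_pos: [0.5919, -0.1347, 0.0678]
orientation: [2.327, 2.108, 0.001]
force: [-8.6, -0.4, -0.2]
opening: 0.0213
```

```bash
python3 -c "
from h import *
meas()"
```

```text
th -1.738 r 0.0510
t 8.25 pos [ 0.5919 -0.1347  0.0678] F [-8.6272 -0.4485 -0.2104] tan -8.379125764083078 rad 1.6252433788659089 open 0.021287020118134145 tq [-0.1453  1.4633 -0.0667]
```

```bash
python3 -c "
from h import *
rows(4.58,6.08,15,(0,0,.0002))"
```

```text
[1, 0.20, -0.02, -0.01, 0, 0, 0], [1, 0.40, -0.04, -0.01, 0, 0, 0], [1, 0.59, -0.06, 0.02, 0, 0, 0], [1, 0.79, -0.08, 0.06, 0, 0, 0], [1, 0.98, -0.10, 0.12, 0, 0, 0], [1, 1.16, -0.12, 0.21, 0, 0, 0], [1, 1.33, -0.14, 0.30, 0, 0, 0], [1, 1.49, -0.16, 0.42, 0, 0, 0], [1, 1.64, -0.17, 0.55, 0, 0, 0], [1, 1.78, -0.19, 0.70, 0, 0, 0], [1, 1.90, -0.20, 0.86, 0, 0, 0], [1, 2.01, -0.21, 1.03, 0, 0, 0], [1, 2.09, -0.22, 1.21, 0, 0, 0], [1, 2.16, -0.23, 1.39, 0, 0, 0], [1, 2.21, -0.23, 1.59, 0, 0, 0],
```

>>> drive_tool(
  increments=[
    [1, 0.2, -0.02, -0.01, 0, 0, 0],
    [1, 0.4, -0.04, -0.01, 0, 0, 0],
    [1, 0.59, -0.06, 0.02, 0, 0, 0],
    [1, 0.79, -0.08, 0.06, 0, 0, 0],
    [1, 0.98, -0.1, 0.12, 0, 0, 0],
    [1, 1.16, -0.12, 0.21, 0, 0, 0],
    [1, 1.33, -0.14, 0.3, 0, 0, 0],
    [1, 1.49, -0.16, 0.42, 0, 0, 0],
    [1, 1.64, -0.17, 0.55, 0, 0, 0],
    [1, 1.78, -0.19, 0.7, 0, 0, 0],
    [1, 1.9, -0.2, 0.86, 0, 0, 0],
    [1, 2.01, -0.21, 1.03, 0, 0, 0],
    [1, 2.09, -0.22, 1.21, 0, 0, 0],
    [1, 2.16, -0.23, 1.39, 0, 0, 0],
    [1, 2.21, -0.23, 1.59, 0, 0, 0],
  ],
)

```text
t: 9.5
tool_pos: [0.6482, -0.1407, 0.1067]
orientation: [2.326, 2.106, 0.003]
force: [2.7, -5.8, -10.8]
opening: 0.0213
```

```bash
python3 -c "
from h import *
meas()"
```

```text
th -0.233 r 0.0495
t 9.5 pos [ 0.6482 -0.1407  0.1067] F [  2.659   -5.7592 -10.8464] tan -9.800761734233667 rad 5.669786516267283 open 0.021305698656567472 tq [-0.924  -0.4667 -0.1497]
```

```bash
python3 -c "
from h import *
rows(6.09,7.19,11,(.0010,-.0008,-.0002))"
```

```text
[1, 0.04, -0.01, 0.20, 0, 0, 0], [1, 0.06, -0.03, 0.39, 0, 0, 0], [1, 0.07, -0.03, 0.59, 0, 0, 0], [1, 0.03, -0.03, 0.79, 0, 0, 0], [1, -0.02, -0.03, 0.98, 0, 0, 0], [1, -0.09, -0.02, 1.17, 0, 0, 0], [1, -0.17, -0.01, 1.35, 0, 0, 0], [1, -0.28, 0.00, 1.52, 0, 0, 0], [1, -0.40, 0.01, 1.67, 0, 0, 0], [1, -0.54, 0.03, 1.82, 0, 0, 0], [1, -0.69, 0.04, 1.95, 0, 0, 0],
```

>>> drive_tool(
  increments=[
    [1, 0.04, -0.01, 0.2, 0, 0, 0],
    [1, 0.06, -0.03, 0.39, 0, 0, 0],
    [1, 0.07, -0.03, 0.59, 0, 0, 0],
    [1, 0.03, -0.03, 0.79, 0, 0, 0],
    [1, -0.02, -0.03, 0.98, 0, 0, 0],
    [1, -0.09, -0.02, 1.17, 0, 0, 0],
    [1, -0.17, -0.01, 1.35, 0, 0, 0],
    [1, -0.28, 0, 1.52, 0, 0, 0],
    [1, -0.4, 0.01, 1.67, 0, 0, 0],
    [1, -0.54, 0.03, 1.82, 0, 0, 0],
    [1, -0.69, 0.04, 1.95, 0, 0, 0],
  ],
)

```text
t: 10.42
tool_pos: [0.6311, -0.1389, 0.1561]
orientation: [2.325, 2.106, 0.005]
force: [5.8, -2.5, -7.3]
opening: 0.0215
```

```bash
python3 -c "
from h import *
meas()
rows(7.19,7.69,5)"
```

```text
th 0.886 r 0.0490
t 10.4167 pos [ 0.6311 -0.1389  0.1561] F [ 5.8244 -2.464  -7.276 ] tan -9.28967962022752 rad -1.8049519125985243 open 0.021481673876891084 tq [-0.2998 -1.0883 -0.2347]
[1, -0.16, 0.02, 0.12, 0, 0, 0], [1, -0.34, 0.04, 0.21, 0, 0, 0], [1, -0.52, 0.05, 0.29, 0, 0, 0], [1, -0.71, 0.07, 0.36, 0, 0, 0], [1, -0.90, 0.10, 0.40, 0, 0, 0],
```

>>> drive_tool(
  increments=[
    [1, -0.16, 0.02, 0.12, 0, 0, 0],
    [1, -0.34, 0.04, 0.21, 0, 0, 0],
    [1, -0.52, 0.05, 0.29, 0, 0, 0],
    [1, -0.71, 0.07, 0.36, 0, 0, 0],
    [1, -0.9, 0.1, 0.4, 0, 0, 0],
  ],
)

```text
t: 10.83
tool_pos: [0.6091, -0.1364, 0.1665]
orientation: [2.324, 2.106, 0.007]
force: [6.1, -1.8, -5.0]
opening: 0.0209
```

```bash
python3 -c "
from h import *
meas()
rows(7.69,8.19,5)"
```

```text
th 1.390 r 0.0492
t 10.8333 pos [ 0.6091 -0.1364  0.1665] F [ 6.0758 -1.7723 -5.0254] tan -7.029880088852838 rad -3.8249048700446715 open 0.02089517292878663 tq [-0.4169 -1.3141 -0.249 ]
[1, -0.20, 0.02, 0.02, 0, 0, 0], [1, -0.40, 0.04, 0.03, 0, 0, 0], [1, -0.59, 0.06, 0.01, 0, 0, 0], [1, -0.79, 0.08, -0.03, 0, 0, 0], [1, -0.98, 0.10, -0.09, 0, 0, 0],
```

>>> drive_tool(
  increments=[
    [1, -0.2, 0.02, 0.01, 0, 0, 0],
    [1, -0.4, 0.04, 0.01, 0, 0, 0],
    [1, -0.59, 0.06, -0.01, 0, 0, 0],
    [1, -0.79, 0.08, -0.05, 0, 0, 0],
    [1, -0.98, 0.1, -0.11, 0, 0, 0],
  ],
)

```text
t: 11.25
tool_pos: [0.5857, -0.1341, 0.1652]
orientation: [2.322, 2.104, 0.01]
force: [8.0, -0.3, 0.6]
opening: 0.0212
```

```bash
python3 -c "
from h import *
meas()
rows(8.19,8.69,5)"
```

```text
th 1.872 r 0.0493
t 11.25 pos [ 0.5857 -0.1341  0.1652] F [ 8.0284 -0.3115  0.5809] tan -7.828091093266124 rad -1.8249179351784344 open 0.021174438290585886 tq [-0.1829 -1.5311 -0.2879]
[1, -0.18, 0.02, -0.08, 0, 0, 0], [1, -0.36, 0.04, -0.17, 0, 0, 0], [1, -0.53, 0.06, -0.28, 0, 0, 0], [1, -0.68, 0.07, -0.41, 0, 0, 0], [1, -0.82, 0.09, -0.55, 0, 0, 0],
```

>>> drive_tool(
  increments=[
    [1, -0.18, 0.02, -0.08, 0, 0, 0],
    [1, -0.36, 0.04, -0.17, 0, 0, 0],
    [1, -0.53, 0.06, -0.28, 0, 0, 0],
    [1, -0.68, 0.07, -0.41, 0, 0, 0],
    [1, -0.82, 0.09, -0.55, 0, 0, 0],
  ],
)

```text
t: 11.67
tool_pos: [0.5654, -0.1322, 0.1528]
orientation: [2.322, 2.104, 0.009]
force: [0.9, -1.1, 10.9]
opening: 0.0211
```

```bash
python3 -c "
from h import *
meas()
rows(8.69,9.19,5)"
```

```text
th 2.362 r 0.0494
t 11.6667 pos [ 0.5654 -0.1322  0.1528] F [ 0.8634 -1.1105 10.9059] tan -8.440688999019628 rad 6.974528679923223 open 0.021141886627451693 tq [-0.096  -0.1382 -0.2075]
[1, -0.13, 0.01, -0.15, 0, 0, 0], [1, -0.24, 0.02, -0.32, 0, 0, 0], [1, -0.33, 0.03, -0.50, 0, 0, 0], [1, -0.40, 0.04, -0.68, 0, 0, 0], [1, -0.46, 0.05, -0.88, 0, 0, 0],
```

>>> drive_tool(
  increments=[
    [1, -0.14, 0.01, -0.14, 0, 0, 0],
    [1, -0.26, 0.02, -0.3, 0, 0, 0],
    [1, -0.36, 0.03, -0.47, 0, 0, 0],
    [1, -0.44, 0.04, -0.65, 0, 0, 0],
    [1, -0.5, 0.05, -0.85, 0, 0, 0],
  ],
)

```text
t: 12.08
tool_pos: [0.552, -0.1306, 0.1306]
orientation: [2.324, 2.105, 0.007]
force: [-1.6, -0.4, 8.5]
opening: 0.0211
```

```bash
python3 -c "
from h import *
meas()
rows(9.19,9.69,5)"
```

```text
th 2.889 r 0.0501
t 12.0833 pos [ 0.552  -0.1306  0.1306] F [-1.57   -0.3969  8.4919] tan -7.841466788297471 rad 3.59628612678004 open 0.021142676208733283 tq [ 0.1089  0.1793 -0.1631]
[1, -0.04, 0.00, -0.20, 0, 0, 0], [1, -0.05, 0.01, -0.40, 0, 0, 0], [1, -0.05, 0.01, -0.60, 0, 0, 0], [1, -0.03, 0.00, -0.79, 0, 0, 0], [1, 0.01, -0.00, -0.99, 0, 0, 0],
```

>>> drive_tool(
  increments=[
    [1, -0.04, 0, -0.2, 0, 0, 0],
    [1, -0.06, 0.01, -0.4, 0, 0, 0],
    [1, -0.07, 0.01, -0.6, 0, 0, 0],
    [1, -0.05, 0, -0.79, 0, 0, 0],
    [1, -0.01, 0, -0.99, 0, 0, 0],
  ],
)

```text
t: 12.5
tool_pos: [0.5514, -0.1305, 0.1051]
orientation: [2.325, 2.106, 0.006]
force: [-0.8, 0.6, 8.1]
opening: 0.0213
```

```bash
python3 -c "
from h import *
meas()
rows(9.69,10.19,5)"
```

```text
th -2.883 r 0.0508
t 12.5 pos [ 0.5514 -0.1305  0.1051] F [-0.772   0.6113  8.077 ] tan -8.021401543343856 rad -1.2599905061123156 open 0.021260625998174913 tq [ 0.1072  0.171  -0.151 ]
[1, 0.06, -0.01, -0.19, 0, 0, 0], [1, 0.14, -0.01, -0.37, 0, 0, 0], [1, 0.24, -0.03, -0.55, 0, 0, 0], [1, 0.35, -0.04, -0.71, 0, 0, 0], [1, 0.48, -0.05, -0.86, 0, 0, 0],
```

>>> drive_tool(
  increments=[
    [1, 0.06, -0.01, -0.19, 0, 0, 0],
    [1, 0.14, -0.01, -0.37, 0, 0, 0],
    [1, 0.24, -0.03, -0.55, 0, 0, 0],
    [1, 0.35, -0.04, -0.71, 0, 0, 0],
    [1, 0.48, -0.05, -0.86, 0, 0, 0],
  ],
)

```text
t: 12.92
tool_pos: [0.5631, -0.1316, 0.0831]
orientation: [2.326, 2.107, 0.005]
force: [-5.1, 1.0, 8.4]
opening: 0.0214
```

```bash
python3 -c "
from h import *
meas()
rows(10.19,10.69,5)
c=robot.read_camera('side');cv2.imwrite('pics/s1.png',cv2.resize(c['image'][155:260,200:330,::-1],(650,525)))"
```

```text
th -2.390 r 0.0512
t 12.9167 pos [ 0.5631 -0.1316  0.0831] F [-5.1237  0.9786  8.3658] tan -9.661654393068638 rad -1.9133527976302078 open 0.021361769987320683 tq [ 0.0917  0.4934 -0.145 ]
[1, 0.14, -0.02, -0.14, 0, 0, 0], [1, 0.30, -0.03, -0.26, 0, 0, 0], [1, 0.47, -0.05, -0.36, 0, 0, 0], [1, 0.65, -0.07, -0.45, 0, 0, 0], [1, 0.84, -0.09, -0.52, 0, 0, 0],
```

View pics/s1.png

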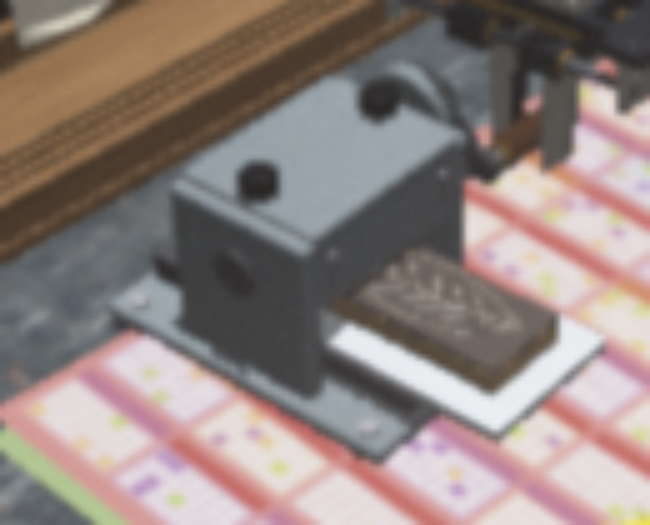

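The block is well out in front on the bed, but the crank is still heavy, so the roller still holds it.

>>> drive_tool(
  increments=[
    [1, 0.14, -0.02, -0.14, 0, 0, 0],
    [1, 0.3, -0.03, -0.26, 0, 0, 0],
    [1, 0.47, -0.05, -0.36, 0, 0, 0],
    [1, 0.65, -0.07, -0.45, 0, 0, 0],
    [1, 0.84, -0.09, -0.52, 0, 0, 0],
  ],
)

```text
t: 13.38
tool_pos: [0.5834, -0.1337, 0.0697]
orientation: [2.327, 2.108, 0.003]
force: [-5.2, 1.1, 6.7]
opening: 0.0214
```

```bash
python3 -c "
from h import *
meas()
rows(10.69,11.09,4)"
```

```text
th -1.909 r 0.0513
t 13.3833 pos [ 0.5834 -0.1337  0.0697] F [-5.2298  1.105   6.7351] tan -7.248613748690861 rad -4.592357593365505 open 0.021396387227593516 tq [ 0.1633  0.9569 -0.053 ]
[1, 0.19, -0.02, -0.05, 0, 0, 0], [1, 0.39, -0.04, -0.08, 0, 0, 0], [1, 0.59, -0.06, -0.09, 0, 0, 0], [1, 0.79, -0.08, -0.08, 0, 0, 0],
```

>>> drive_tool(
  increments=[
    [1, 0.19, -0.02, -0.04, 0, 0, 0],
    [1, 0.39, -0.04, -0.05, 0, 0, 0],
    [1, 0.59, -0.06, -0.05, 0, 0, 0],
    [1, 0.79, -0.08, -0.04, 0, 0, 0],
  ],
)

```text
t: 13.72
tool_pos: [0.6014, -0.1357, 0.0671]
orientation: [-2.327, -2.108, 0.001]
force: [-8.3, -1.6, 0.7]
opening: 0.021
```

```bash
python3 -c "
from h import *
meas()
rows(11.09,11.49,4)"
```

```text
th -1.550 r 0.0510
t 13.7167 pos [ 0.6014 -0.1357  0.0671] F [-8.3458 -1.5596  0.7372] tan -8.11899296940038 rad -0.9068636446774189 open 0.021042230737631784 tq [-0.1678  1.3662 -0.1045]
[1, 0.20, -0.02, 0.03, 0, 0, 0], [1, 0.39, -0.04, 0.08, 0, 0, 0], [1, 0.58, -0.06, 0.14, 0, 0, 0], [1, 0.76, -0.08, 0.23, 0, 0, 0],
```

>>> drive_tool(
  increments=[
    [1, 0.2, -0.02, 0.03, 0, 0, 0],
    [1, 0.39, -0.04, 0.08, 0, 0, 0],
    [1, 0.58, -0.06, 0.14, 0, 0, 0],
    [1, 0.76, -0.08, 0.23, 0, 0, 0],
  ],
)

```text
t: 14.05
tool_pos: [0.6198, -0.1378, 0.0716]
orientation: [-2.327, -2.108, 0.003]
force: [-4.9, -3.4, -8.4]
opening: 0.0215
```

```bash
python3 -c "
from h import *
meas()
rows(11.49,11.89,4)"
```

```text
th -1.172 r 0.0504
t 14.05 pos [ 0.6198 -0.1378  0.0716] F [-4.95   -3.4115 -8.3881] tan -7.460843692031501 rad 5.960804617720132 open 0.021503059503184065 tq [-0.5712  0.7101 -0.1086]
[1, 0.17, -0.02, 0.10, 0, 0, 0], [1, 0.33, -0.03, 0.22, 0, 0, 0], [1, 0.48, -0.05, 0.36, 0, 0, 0], [1, 0.61, -0.06, 0.51, 0, 0, 0],
```

>>> drive_tool(
  increments=[
    [1, 0.18, -0.02, 0.08, 0, 0, 0],
    [1, 0.35, -0.03, 0.18, 0, 0, 0],
    [1, 0.5, -0.05, 0.32, 0, 0, 0],
    [1, 0.63, -0.07, 0.47, 0, 0, 0],
  ],
)

```text
t: 14.38
tool_pos: [0.637, -0.1397, 0.0843]
orientation: [2.328, 2.109, 0.001]
force: [-0.2, -0.6, -3.1]
opening: 0.0213
```

```bash
python3 -c "
from h import *
meas()
rows(11.89,12.29,4)"
```

```text
th -0.741 r 0.0501
t 14.3833 pos [ 0.637  -0.1397  0.0843] F [-0.1879 -0.6122 -3.1263] tan -2.3883447950101244 rad 2.021045061499101 open 0.021287377496398953 tq [-0.2626 -0.0347 -0.1831]
[1, 0.12, -0.01, 0.16, 0, 0, 0], [1, 0.22, -0.02, 0.33, 0, 0, 0], [1, 0.30, -0.03, 0.52, 0, 0, 0], [1, 0.36, -0.04, 0.71, 0, 0, 0],
```

Tangential force fell to 2.4 N. I'll make a small move to confirm.

>>> drive_tool(
  increments=[
    [1, 0.06, -0.01, 0.08, 0, 0, 0],
    [1, 0.12, -0.01, 0.16, 0, 0, 0],
  ],
)

```text
t: 14.55
tool_pos: [0.6408, -0.14, 0.089]
orientation: [2.327, 2.108, 0.003]
force: [-0.5, -1.0, -1.1]
opening: 0.0212
```

```bash
python3 -c "
from h import *
meas()
c=robot.read_camera('side');cv2.imwrite('pics/s2.png',cv2.resize(c['image'][155:260,200:330,::-1],(650,525)))"
```

```text
th -0.620 r 0.0501
t 14.55 pos [ 0.6408 -0.14    0.089 ] F [-0.4564 -1.0231 -1.1078] tan -1.1029052642203332 rad 0.3617359942222956 open 0.02120465932338812 tq [-0.3138 -0.0328 -0.1317]
```

View pics/s2.png

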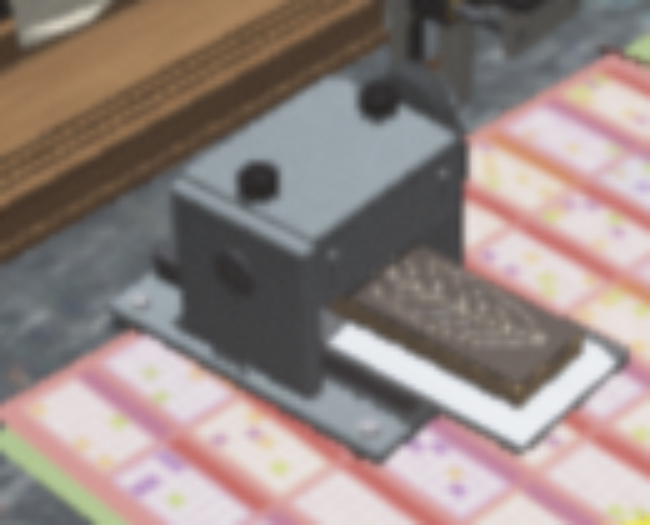

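Light at 1.1 N, and the block lies on the bed. I'll let go of the crank and rise.

>>> drive_tool(
  increments=[
    [0.5, 0, 0, 0, 0, 0, 0],
    [0.5, 0, 0, 0, 0, 0, 0],
    [0.5, 0, 0, 0, 0, 0, 0],
    [0.5, 0, 0, 0, 0, 0, 0],
    [0.2, 0, 0, 1, 0, 0, 0],
    [0.2, 0, 0, 2.5, 0, 0, 0],
    [0.2, 0, 0, 4, 0, 0, 0],
    [0.2, 0, 0, 5.5, 0, 0, 0],
    [0, 0, 0, 7, 0, 0, 0],
    [0, 0, 0, 8, 0, 0, 0],
    [0, 0, 0, 8.5, 0, 0, 0],
  ],
)

```text
t: 15.52
tool_pos: [0.6409, -0.1403, 0.3051]
orientation: [2.324, 2.105, 0.006]
force: [0.7, -0.6, 0.1]
opening: 0.0889
```

```bash
python3 -c "
from h import *
s=robot.read_state();print(s['tool_pos'],s['opening'],s['q'],s['force'])
for n in('side','top'):
    c=robot.read_camera(n);cv2.imwrite(f'pics/{n}3.png',c['image'][:,:,::-1])
    im=c['image'][150:255,200:340] if n=='side' else c['image'][100:240,250:400]
    cv2.imwrite(f'pics/{n}3z.png',cv2.resize(im[:,:,::-1],None,fx=4.2,fy=4.2,interpolation=2))"
```

```text
[ 0.6409 -0.1403  0.3051] 0.08886149245267405 [-0.2937  0.2604  1.2303  0.0001  1.6439 -0.1948] [ 0.7116 -0.5962  0.0649]
```

View pics/side3z.png

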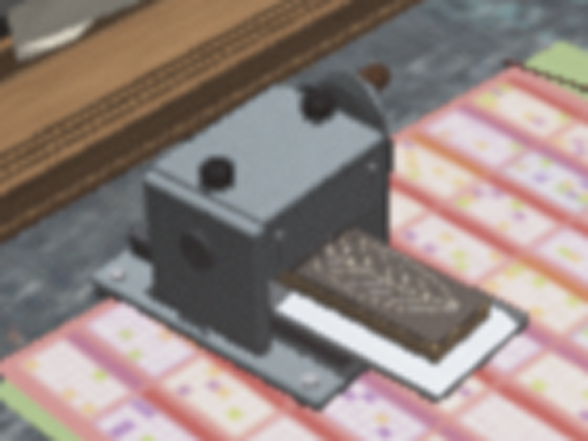

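View pics/top3z.png

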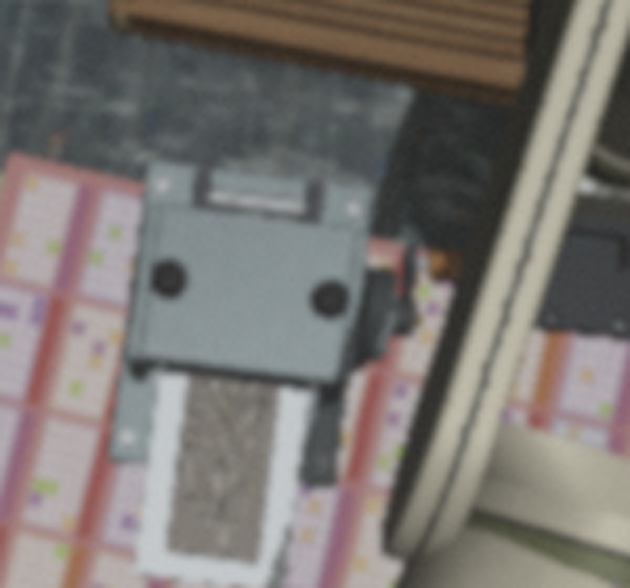

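The handle stayed put. The block lies straight on the bed, its front edge at about pixels (290,231) to (312,234) in the top view. Moving above it with the jaws across its width.

>>> drive_tool(
  increments=[
    [0, -5.1, 6.5, 0, 0, 0, 1.57],
    [0, -5.1, 6.5, 0, 0, 0, 1.57],
    [0, -5.1, 6.5, 0, 0, 0, 1.57],
    [0, -5.1, 6.5, 0, 0, 0, 1.57],
    [0, -5.1, 6.5, 0, 0, 0, 1.57],
    [0, -5.1, 6.5, 0, 0, 0, 1.57],
    [0, -5.1, 6.5, 0, 0, 0, 1.57],
    [0, -5.1, 6.5, 0, 0, 0, 1.57],
    [0, -5.1, 6.5, 0, 0, 0, 1.57],
    [0, -5.1, 6.5, 0, 0, 0, 1.57],
    [0, -5.1, 6.5, 0, 0, 0, 1.57],
    [0, -5.1, 6.5, 0, 0, 0, 1.57],
    [0, -5.1, 6.5, 0, 0, 0, 1.57],
    [0, -5.1, 6.5, 0, 0, 0, 1.57],
    [0, -5.1, 6.5, 0, 0, 0, 1.57],
  ],
)

```text
t: 16.87
tool_pos: [0.5111, 0.0226, 0.297]
orientation: [-0.161, -3.134, -0.0]
force: [-0.7, 0.3, -0.2]
opening: 0.0929
```

```bash
python3 - <<'E'
from h import *
import pickle
s,c=wrist();print(s["t"],s["tool_pos"],s["orientation"],s["q"])
pickle.dump(c,open("w5.pkl","wb"));cv2.imwrite("pics/w5.png",c["image"][:,:,::-1])
t=cam("top")
for p in((168,550),(262,562)):print(onz(t,250+p[0]/4.2,100+p[1]/4.2,.068))
E
```

```text
16.8667 [0.5111 0.0226 0.297 ] [-0.1606 -3.1335 -0.0001] [-0.0562 -0.123   1.6458  0.      1.6227 -1.5246]
[0.4562 0.0552 0.068 ]
[ 0.4499 -0.0054  0.068 ]
```

View pics/w5.png

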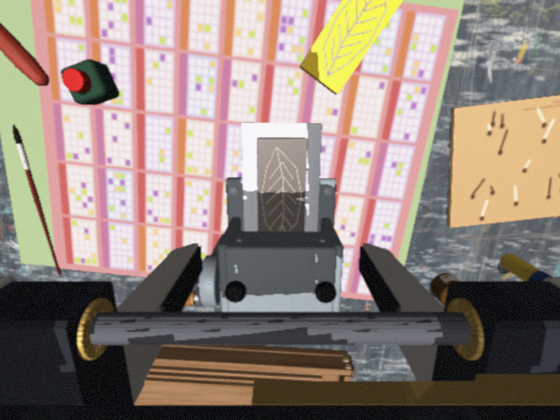

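```bash
python3 - <<'E'
from h import *
import pickle
c=pickle.load(open("w5.pkl","rb"))
im=c["image"][110:250,225:345];cv2.imwrite("pics/w5z.png",cv2.resize(im[:,:,::-1],None,fx=4.2,fy=4.2,interpolation=2))
for p in((258,139),(308,139)):print(onz(c,*p,.068))
for p in((235,291),(325,291)):print(onz(c,*p,.144))
p=[onz(c,*q,.009) for q in((456,108),(449,228))];print(p)
E
```

```text
[0.4542 0.0023 0.068 ]
[0.4602 0.0609 0.068 ]
[ 0.6074 -0.0364  0.144 ]
[0.6173 0.0607 0.144 ]
[array([0.4444, 0.2646, 0.009 ]), array([0.6147, 0.2642, 0.009 ])]
```

View pics/w5z.png

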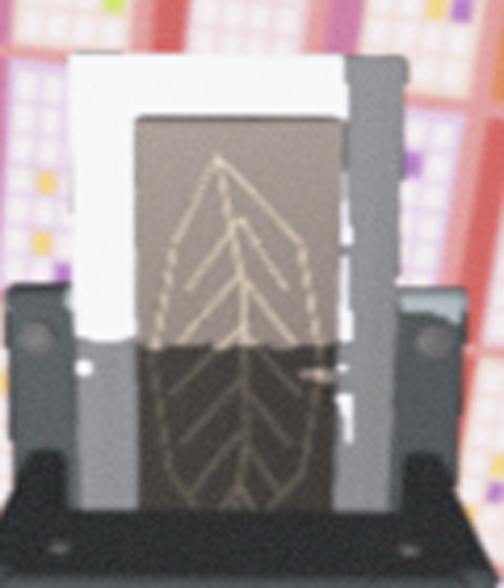

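Block front corners are at (258,138) and (306,138), and the block is centred between the jaws and square to them. Descending.

>>> drive_tool(
  increments=[
    [0, 0, 0, -1.5, 0, 0, 0],
    [0, 0, 0, -3, 0, 0, 0],
    [0, 0, 0, -4.5, 0, 0, 0],
    [0, 0, 0, -6, 0, 0, 0],
    [0, 0, 0, -7.2, 0, 0, 0],
    [0, 0, 0, -8, 0, 0, 0],
    [0, 0, 0, -8.5, 0, 0, 0],
    [0, 0, 0, -8.7, 0, 0, 0],
    [0, 0, 0, -8.75, 0, 0, 0],
    [0, 0, 0, -8.75, 0, 0, 0],
  ],
)

```text
t: 17.8
tool_pos: [0.5128, 0.0225, 0.0818]
orientation: [0.157, 3.136, -0.0]
force: [-0.2, -0.3, 0.3]
opening: 0.0929
```

```bash
python3 - <<'E'
from h import *
s,c=wrist();print(s["t"],s["tool_pos"],s["orientation"],s["force"],s["opening"])
cv2.imwrite("pics/w6.png",c["image"][:,:,::-1])
E
```

```text
17.8 [0.5128 0.0225 0.0818] [ 0.1573  3.1364 -0.    ] [-0.182  -0.3182  0.2717] 0.09293069413231575
```

View pics/w6.png

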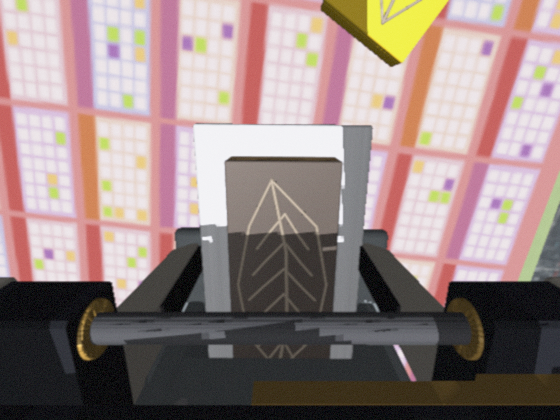

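>>> drive_tool(
  increments=[
    [0, 0, 0, -0.07, 0, 0, 0],
    [0, 0, 0, -0.14, 0, 0, 0],
    [0, 0, 0, -0.14, 0, 0, 0],
    [1, 0, 0, -0.14, 0, 0, 0],
    [1, 0, 0, -0.14, 0, 0, 0],
    [1, 0, 0, -0.14, 0, 0, 0],
    [1, 0, 0, -0.14, 0, 0, 0],
    [1, 0, 0, -0.14, 0, 0, 0],
    [1, 0, 0, -0.14, 0, 0, 0],
    [1, 0, 0, -0.14, 0, 0, 0],
    [1, 0, 0, -0.14, 0, 0, 0],
    [1, 0, 0, -0.14, 0, 0, 0],
  ],
  squeeze=30,
)

```text
t: 18.85
tool_pos: [0.512, 0.0225, 0.0774]
orientation: [-0.157, -3.138, -0.0]
force: [-1.2, 0.8, 0.6]
opening: 0.0597
```

```bash
python3 - <<'E'
from h import *
s,c=wrist();print(s["t"],s["tool_pos"],s["orientation"],s["force"],s["opening"])
E
```

```text
18.85 [0.512  0.0225 0.0774] [-0.1566 -3.1376 -0.    ] [-1.1612  0.8424  0.6125] 0.05967388462884497
```

>>> drive_tool(
  increments=[
    [1, -0.1, 0.01, 0, 0, 0, 0],
    [1, -0.2, 0.02, 0, 0, 0, 0],
    [1, -0.4, 0.04, 0, 0, 0, 0],
  ],
)

```text
t: 19.15
tool_pos: [0.5019, 0.0234, 0.0774]
orientation: [0.157, 3.137, -0.0]
force: [-0.0, 0.7, 1.4]
opening: 0.0599
```

```bash
python3 - <<'E'
from h import *
s=robot.read_state();print(s["t"],s["tool_pos"],s["force"],s["wrist_torque"],s["opening"])
E
```

```text
19.15 [0.5019 0.0234 0.0774] [-0.0032  0.7337  1.3521] [ 0.0694 -0.3028  0.0067] 0.05990879390692369
```

Free and without drag. Drawing it out and lifting.

>>> drive_tool(
  increments=[
    [1, -0.3, 0.03, 0, 0, 0, 0],
    [1, -0.7, 0.07, 0, 0, 0, 0],
    [1, -1.1, 0.12, 0, 0, 0, 0],
    [1, -1.5, 0.16, 0, 0, 0, 0],
    [1, -1.9, 0.2, 0, 0, 0, 0],
    [1, -2.3, 0.24, 0, 0, 0, 0],
    [1, -2.6, 0.27, 0, 0, 0, 0],
    [1, -2.6, 0.27, 0.2, 0, 0, 0],
    [1, -2.6, 0.27, 0.6, 0, 0, 0],
    [1, -2.6, 0.27, 1.2, 0, 0, 0],
    [1, -2.6, 0.27, 2, 0, 0, 0],
    [1, -2.6, 0.27, 2.8, 0, 0, 0],
    [1, -2.6, 0.27, 3.2, 0, 0, 0],
  ],
)

```text
t: 20.23
tool_pos: [0.4387, 0.0301, 0.1609]
orientation: [0.157, 3.134, -0.0]
force: [-0.7, 0.1, -1.3]
opening: 0.0594
```

```bash
python3 - <<'E'
from h import *
s=robot.read_state();print(s["t"],s["tool_pos"],s["orientation"],s["force"],s["wrist_torque"],s["opening"])
c=robot.read_camera('side');cv2.imwrite('pics/s4.png',c['image'][:,:,::-1])
E
```

```text
20.2333 [0.4387 0.0301 0.1609] [ 0.1567  3.1337 -0.    ] [-0.7207  0.1075 -1.2669] [ 0.075  -0.2068  0.0403] 0.05940797727072189
```

View pics/s4.png

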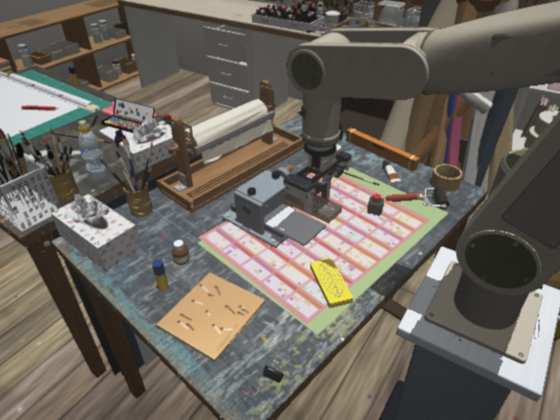

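The block is held, clear of the press. Carrying it over the pad.

>>> drive_tool(
  increments=[
    [1, 0.1, 0.4, 0, 0, 0, 0],
    [1, 0.3, 1.2, 0, 0, 0, 0],
    [1, 0.5, 2.3, 0, 0, 0, 0],
    [1, 0.8, 3.5, 0, 0, 0, 0],
    [1, 1.1, 4.7, 0, 0, 0, 0],
    [1, 1.4, 5.9, 0, 0, 0, 0],
    [1, 1.6, 7.1, 0, 0, 0, 0],
    [1, 1.9, 8.3, 0, 0, 0, 0],
    [1, 2.2, 9.5, 0, 0, 0, 0],
    [1, 2.4, 10.7, 0, 0, 0, 0],
    [1, 2.7, 11.8, 0, 0, 0, 0],
    [1, 2.9, 12.6, 0, 0, 0, 0],
    [1, 2.97, 13.0, 0, 0, 0, 0],
    [1, 2.97, 13.14, 0, 0, 0, 0],
    [1, 2.97, 13.14, 0, 0, 0, 0],
    [1, 2.97, 13.14, 0, 0, 0, 0],
  ],
)

```text
t: 21.62
tool_pos: [0.5107, 0.358, 0.1565]
orientation: [-0.157, -3.136, 0.002]
force: [0.1, -1.2, -0.9]
opening: 0.0596
```

```bash
python3 - <<'E'
from h import *
s,c=wrist();print(s["t"],s["tool_pos"],s["orientation"],s["force"],s["opening"])
cv2.imwrite("pics/w7.png",c["image"][:,:,::-1])
for n in("side","top"):
    k=robot.read_camera(n);cv2.imwrite(f"pics/{n}7.png",k["image"][:,:,::-1])
a=cv2.imread("pics/side7.png")[180:380,100:320];b=cv2.imread("pics/top7.png")[120:280,120:280]
cv2.imwrite("pics/m7.png",np.hstack([cv2.resize(a,(440,400)),cv2.resize(b,(360,400))[:,:]]))
E
```

```text
21.6167 [0.5107 0.358  0.1565] [-0.1568 -3.1364  0.0019] [ 0.0707 -1.2467 -0.8918] 0.059574384088665305
```

View pics/w7.png

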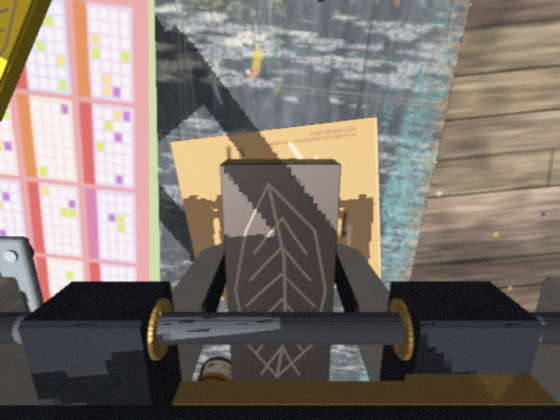

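View pics/m7.png

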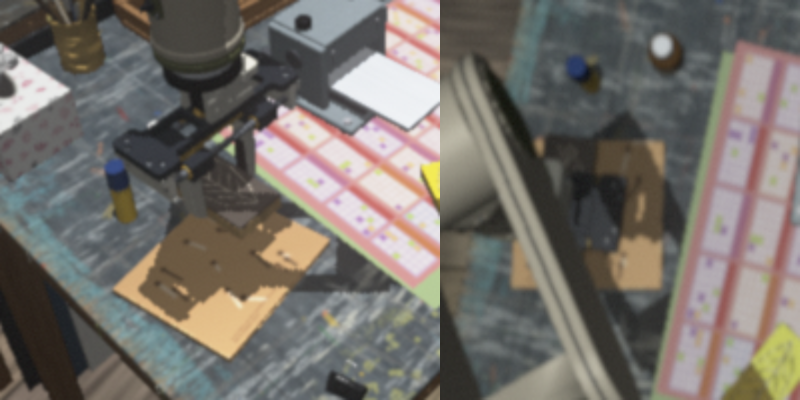

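```bash
python3 - <<'E'
from h import *
s=robot.read_state();c=robot.read_camera("wrist");T=np.eye(4);T[:3,:3]=R.from_rotvec(s["orientation"]).as_matrix();T[:3,3]=s["tool_pos"];c["T"]=T@c["mount"]
a,b=[onz(c,*q,.009) for q in((173,141),(377,118))];print("pad front",a,b,(a+b)/2,np.linalg.norm(a-b))
d=(b-a)/np.linalg.norm(b-a);n=np.array([d[1],-d[0],0]);print("pad c",(a+b)/2+.085*n)
z=s["tool_pos"][2]-.0094
a,b=[onz(c,*q,z) for q in((222,167),(339,166))];print("blk",a,b,np.linalg.norm(a-b));X0=np.array([.9945,-.105,0]);print("blk c",(a+b)/2+.07*X0)
E
```

```text
pad front [0.4444 0.2651 0.009 ] [0.4429 0.4526 0.009 ] [0.4436 0.3589 0.009 ] 0.1874920618665895
pad c [0.5286 0.3596 0.009 ]
blk [0.4537 0.3348 0.148 ] [0.459 0.392 0.148] 0.05743022114844564
blk c [0.526 0.356 0.148]
```

>>> drive_tool(
  increments=[
    [1, 0.1, 0.1, -0.5, 0, 0, 0],
    [1, 0.1, 0.1, -1.3, 0, 0, 0],
    [1, 0.1, 0.1, -2.2, 0, 0, 0],
    [1, 0.1, 0.1, -3.1, 0, 0, 0],
    [1, 0.1, 0.1, -3.8, 0, 0, 0],
    [1, 0.1, 0.1, -4.2, 0, 0, 0],
    [1, 0.1, 0.1, -4.4, 0, 0, 0],
    [1, 0.1, 0.1, -4.5, 0, 0, 0],
    [1, 0.1, 0.1, -4.55, 0, 0, 0],
    [1, 0.1, 0.1, -4.55, 0, 0, 0],
  ],
)

```text
t: 22.65
tool_pos: [0.5145, 0.3616, 0.0446]
orientation: [0.157, 3.136, 0.001]
force: [-0.2, 0.6, -1.9]
opening: 0.0598
```

```bash
python3 - <<'E'
from h import *
s=robot.read_state();print(s["t"],s["tool_pos"],s["orientation"],s["force"],s["wrist_torque"],s["opening"])
E
```

```text
22.65 [0.5145 0.3616 0.0446] [0.1567 3.1362 0.0015] [-0.2077  0.6353 -1.8756] [ 0.0334 -0.1604  0.0142] 0.0597773672274524
```

Still hanging, about 5 mm above the pad. Easing down.

>>> drive_tool(
  increments=[
    [1, 0, 0, -0.05, 0, 0, 0],
    [1, 0, 0, -0.1, 0, 0, 0],
    [1, 0, 0, -0.15, 0, 0, 0],
    [1, 0, 0, -0.18, 0, 0, 0],
    [1, 0, 0, -0.18, 0, 0, 0],
  ],
)

```text
t: 23.07
tool_pos: [0.5137, 0.3612, 0.0391]
orientation: [-0.157, -3.138, 0.0]
force: [0.1, 0.6, -0.8]
opening: 0.0596
```

```bash
python3 - <<'E'
from h import *
s=robot.read_state();print(s["t"],s["tool_pos"],s["force"],s["wrist_torque"])
E
```

```text
23.0667 [0.5137 0.3612 0.0391] [ 0.0815  0.6401 -0.7627] [ 0.0252 -0.116   0.021 ]
```

>>> drive_tool(
  increments=[
    [1, 0, 0, -0.03, 0, 0, 0],
    [1, 0, 0, -0.06, 0, 0, 0],
    [1, 0, 0, -0.06, 0, 0, 0],
  ],
)

```text
t: 23.32
tool_pos: [0.5139, 0.3613, 0.0384]
orientation: [0.157, 3.137, 0.0]
force: [-2.4, -1.2, 5.3]
opening: 0.06
```

```bash
python3 - <<'E'
from h import *
s=robot.read_state();print(s["t"],s["tool_pos"],s["force"],s["wrist_torque"])
E
```

```text
23.3167 [0.5139 0.3613 0.0384] [-2.3993 -1.235   5.2973] [-0.2339  0.3222  0.0106]
```

It is resting on the pad (5 N). Releasing.

>>> drive_tool(
  increments=[
    [0.3, 0, 0, 0.03, 0, 0, 0],
    [0.1, 0, 0, 0.03, 0, 0, 0],
    [0, 0, 0, 0.03, 0, 0, 0],
    [0, 0, 0, 0.03, 0, 0, 0],
    [0, 0, 0, 0.03, 0, 0, 0],
    [0, 0, 0, 0.03, 0, 0, 0],
    [0, 0, 0, 0.5, 0, 0, 0],
    [0, 0, 0, 1.5, 0, 0, 0],
    [0, 0, 0, 3, 0, 0, 0],
    [0, 0, 0, 4.5, 0, 0, 0],
    [0, 0, 0, 6, 0, 0, 0],
    [0, 0, 0, 7.5, 0, 0, 0],
    [0, 0, 0, 9, 0, 0, 0],
    [0, -1, -3, 9, 0, 0, 0],
    [0, -2, -6, 9, 0, 0, 0],
    [0, -2, -7, 9, 0, 0, 0],
    [0, -2, -7, 9, 0, 0, 0],
  ],
)

```text
t: 24.73
tool_pos: [0.4667, 0.2001, 0.2638]
orientation: [0.155, 3.136, 0.001]
force: [1.7, -0.7, 0.4]
opening: 0.0933
```

```bash
python3 - <<'E'
from h import *
s=robot.read_state();print(s["t"],s["tool_pos"],s["force"],s["opening"])
k={n:robot.read_camera(n)["image"][:,:,::-1] for n in("side","top")}
a=k["side"][180:380,100:320];b=k["top"][120:280,120:280]
cv2.imwrite("pics/side8.png",k["side"]);cv2.imwrite("pics/top8.png",k["top"])
cv2.imwrite("pics/m8.png",np.hstack([cv2.resize(a,(400,400)),cv2.resize(b,(400,400))]))
E
```

```text
24.7333 [0.4667 0.2001 0.2638] [ 1.6986 -0.6844  0.3607] 0.09331647959446568
```

View pics/m8.png

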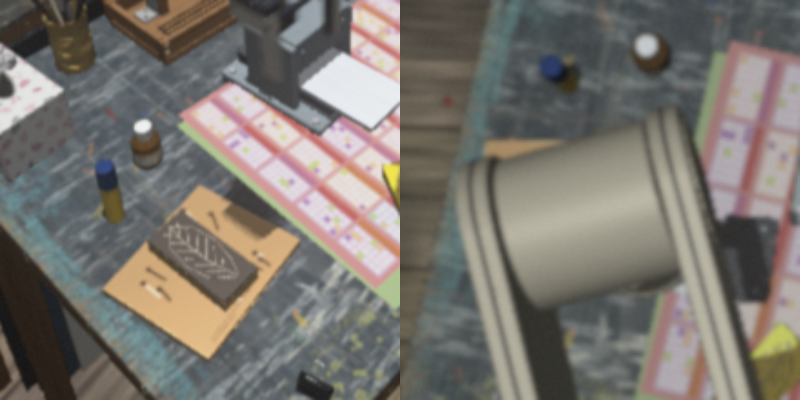

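```bash
python3 - <<'E'
from h import *
c=cam("side");f=lambda p:(100+p[0]/1.818,180+p[1]/2)
b=np.array([onz(c,*f(p),.029) for p in((150,238),(185,209),(258,274),(221,299))]);p=np.array([onz(c,*f(q),.009) for q in((203,185),(300,238),(208,358),(104,290))])
print(b,b.mean(0),p.mean(0),np.linalg.norm((b.mean(0)-p.mean(0))[:2]),np.linalg.norm(b[1]-b[2]),np.linalg.norm(b[0]-b[1]))
E
```

```text
[[0.5938 0.3797 0.029 ]
 [0.5858 0.3212 0.029 ]
 [0.4456 0.3459 0.029 ]
 [0.4626 0.3968 0.029 ]] [0.5219 0.3609 0.029 ] [0.5225 0.3586 0.009 ] 0.00241126618639104 0.14236428421807445 0.059036462812841146
```

The block is 2 mm from the pad's middle, and its measured size is right. Handing in.

```bash
python3 -c "
from plant import robot
print(robot.close_job())"
```

```text
the job is handed in; nothing more can be done
None
```

The lino block now lies flat on the kraft pad, carved face up and let go, and the job is handed in. The whole run took about 25 s of the 72 s allowed.

- **Winding out:** I wound the crank about 1.9 turns. The force at the handle was about 7–10 N while the roller held the block, then dropped to about 1 N, and I stopped there. The highest reading along the handle's path was 10.5 N, well under the 22 N at which the clutch slips. Forces were read only at the end of each move, and I had no reading of the clutch itself.
- **Freeing the block:** I gripped the freed block across its width and drew it forward about 70 mm, with almost no drag, until it was clear of the hood. I then lifted it off and set it down with about 5 N before opening the fingers.
- **Final check:** The side camera puts the block's centre about 2 mm from the pad's middle, and its measured size matches (142 x 59 mm). The wrist view before lowering put the two centres within about 4–5 mm.
- **Bottles and glue stick:** In the last pictures the round ink bottle and the glue stick stand where they were. The square bottle was not in the last close-up, but the arm never came near it.
- **Where measurements disagreed:** Camera views differed from each other by up to about 6 mm on the press and block. The circle followed by the handle gave a crank axis height matching the stated 112 mm.

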